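Reload the station rack with screw canisters in reverse order

TASK

Move the four screw canisters, one after another, from the black kitting rack into the pockets of the bare-aluminium station rack in reverse order: the canister that starts leftmost as seen from the robot goes into the rightmost pocket, the next one beside it, and so on, with the rightmost canister ending leftmost. Stand each canister upright on the floor of its own pocket, never tip one over, and finish with all of them let go and at rest.

Things in the scene. Friction and masses are not known exactly. Their poses are not given: they have to be found in the camera images.
- kit_rack: Black kitting rack, 66 x 252 mm, fixed, holds the canisters at first. Four 58 mm square pockets in a row, centres at x = 0, y = -93, -31, 31, 93 mm; floor 6 mm, 4 mm thick walls 20 mm above table. 28 mm wide, 10 mm high ledge on the robot's side bears the tags. Origin: centre of underside, on the table; y along the row, to the robot's left, x away from the robot (yaw within 0.2 rad).
- station_rack: Pale bare-aluminium station rack, grey ledge, 66 x 252 mm, fixed, empty at first. Four 58 mm square pockets in a row, centres at x = 0, y = -93, -31, 31, 93 mm; floor 6 mm, 4 mm thick walls 20 mm above table. 28 mm wide, 10 mm high ledge on the robot's side. Origin: centre of underside, on the table; y along the row, to the robot's left, x away from the robot (yaw within 0.2 rad).
- red_can: Closed screw canister with a red lid: upright cylinder 62 mm tall, grey body with a pale band, 37 mm in diameter, red lid 40 mm in diameter over the top 24 mm (38 to 62 mm above its foot), about 0.12 kg. Stands in a pocket of the kitting rack, about 22 mm (16 to 28) from its neighbours along the row, free across it. Origin: centre of its underside; z up along its axis.
- yellow_can: Closed screw canister with a yellow lid: upright cylinder 62 mm tall, grey body with a pale band, 37 mm in diameter, yellow lid 40 mm in diameter over the top 24 mm (38 to 62 mm above its foot), about 0.12 kg. Stands in a pocket of the kitting rack, about 22 mm (16 to 28) from its neighbours along the row, free across it. Origin: centre of its underside; z up along its axis.
- blue_can: Closed screw canister with a blue lid: upright cylinder 62 mm tall, grey body with a pale band, 37 mm in diameter, blue lid 40 mm in diameter over the top 24 mm (38 to 62 mm above its foot), about 0.12 kg. Stands in a pocket of the kitting rack, about 22 mm (16 to 28) from its neighbours along the row, free across it. Origin: centre of its underside; z up along its axis.
- white_can: Closed screw canister with a white lid: upright cylinder 62 mm tall, grey body with a pale band, 37 mm in diameter, white lid 40 mm in diameter over the top 24 mm (38 to 62 mm above its foot), about 0.12 kg. Stands in a pocket of the kitting rack, about 22 mm (16 to 28) from its neighbours along the row, free across it. Origin: centre of its underside; z up along its axis.
- red_tag: Red tag, 18 x 42 x 4 mm, fixed flat on the kitting rack's ledge beside the pocket where the red canister starts (pocket centre 47 mm along the tag's +x). It stays there and so records the starting order. Origin: centre of its underside, 10 mm above the table.
- yellow_tag: Yellow tag, 18 x 42 x 4 mm, fixed flat on the kitting rack's ledge beside the pocket where the yellow canister starts (pocket centre 47 mm along the tag's +x). It stays there and so records the starting order. Origin: centre of its underside, 10 mm above the table.
- blue_tag: Blue tag, 18 x 42 x 4 mm, fixed flat on the kitting rack's ledge beside the pocket where the blue canister starts (pocket centre 47 mm along the tag's +x). It stays there and so records the starting order. Origin: centre of its underside, 10 mm above the table.
- white_tag: White tag, 18 x 42 x 4 mm, fixed flat on the kitting rack's ledge beside the pocket where the white canister starts (pocket centre 47 mm along the tag's +x). It stays there and so records the starting order. Origin: centre of its underside, 10 mm above the table.

How it is judged:
By the outcome, as a careful person would: the job done as asked, in the order asked, and still so for the second after the job is handed in, with the robot touching nothing.
It also fails if it takes over 112 s, if anything falls off the work surface, if the arm or the gripper's body presses on something with over 40 N, if the wrist force passes 120 N, or if a joint passes its speed limit or range.

ROBOT

A 6-joint arm with a two-finger parallel gripper is mounted at the origin on the work surface. World frame = base frame: x ahead of the robot, y to its left, z up, the work surface at z = 0. Lengths are in m, angles in rad, forces in N, time in s.
With the tool pointing down it reaches from about 0.375 to 0.925 m from the base axis. Payload 5.7 kg.
Tool frame: the origin (TCP) lies midway between the tips of the shut fingers; the grasp point (between the pads) lies 19 mm behind it; y points along the fingers, z is the direction in which the jaws open and shut, and the axes are right-handed (so a half turn about y gives the same grasp; the last joint's range is limited). The gripper opens to 88 mm and grips with 3 to 60 N. Pads are 20 mm wide; open, the fingers measure 115 mm over their backs; the gripper's body (75 mm by 178 mm) begins 61 mm behind the grasp point.
Start: joints at [-1.371, 0.359, 1.51, -0, 1.272, -0.115], TCP at [0.186, -0.57, 0.223] pointing down, gripper open.
Joint ranges: [-2.97, 2.97], [-1.01, 2.36], [0.21, 2.38], [-0.96, 4.11], [0.2, 2.71], [-2.98, 2.98]. Speed limits (rad/s): [2.39, 2.39, 3.14, 3.14, 3.14, 3.14].

INTERFACE

Orientations are given as a unit quaternion [x, y, z, w].
In Python, from station import status, vision, sign_off gives the robot as it stands.
- The arm moves only by the tool step_arm, never from a script. Its argument "increments" is one flat list of numbers, 5 for each row, row after row: the finger opening in mm, from 0 to 87.8, then the shift along the tool's x, y, z in mm, then the turn about the tool's y in rad. In form: [hand, dx, dy, dz, roll, hand, dx, dy, dz, roll, ...]. A call has 1 to 20 rows; each row is the pose to reach, as a shift and turn from the pose commanded when the call began, along the tool's axes at that moment; what a row does not reach only later rows make up. A row lasts 1/12 s, in which the tool goes at most 41.7 mm and 7.16 degrees, less where a joint would pass 70% of its speed; a pose out of reach is approached as far as the arm can. A call with a gripper value outside its range is refused whole. The fingers move at their own pace and stop on an object; "squeeze" is the grip in N (left out, the last holds). Time passes only in rows, so rows that repeat a pose let the fingers close. It gives the time, the measured TCP pose, the force and the opening at its end, in the units of the state.
- status.get_obs(): the state, without advancing time (a new reading comes with each control period).
- vision.read_camera(name): name is "scene" or "top" or "wrist"; returns the picture (420x560x3 uint8, red, green, blue); there is no depth.
- vision.camera_params(name): a dict with "mtx" (3x3 intrinsics, pixels), "pose" (4x4, takes a point from camera to world coordinates). Camera axes: x right, y down, z forward; pixel columns grow to the right and rows downward; lengths in m; the calibration is good to about 2 mm. A picture is of the moment at which its call begins: read the wrist's pose just before it. camera_params takes no time and is no camera call; for the wrist camera it gives the pose at the moment of the call.
- sign_off(): hands the job in, once; it reports no verdict.
The state is a dict: "time": time; "joint_positions": joint angles; "joint_vel": joint speeds; "tau": joint torques, N m; "tcp_pos": TCP position; "orientation": TCP orientation; "wrist_force": force on the tool from outside, world axes, zero at the start; "ft_torque": the same for the moment, N m; "opening": finger opening in m.
Only numpy, scipy, OpenCV 4.12 (cv2) and the standard library are available. Lean on these libraries where they do the work, as an engineer would, in place of code of your own. Each camera call takes 0.05 s, during which the arm holds its last target.

## Working session

There is one attempt and no reset: what is moved stays moved. The work goes in short steps, Python scripts to look and compute and a tool call to move; the robot and the scene stay as the last step left them, time stands still between calls to the robot, and variables do not carry over. Pictures are saved under pics/ and viewed, and the job is handed in when it is done.

Besides the shell and the picture viewer there is one more tool, called as a command line: name --argument value ..., lists and objects as JSON in quotes. step_arm: Moves the arm, as the interface text tells. Its arguments: {"type":"object","properties":{"increments":{"type":"array","items":{"type":"number"}},"squeeze":{"type":"number"}},"required":["increments"]}

```bash
mkdir -p pics; ls; python3 - <<'E'
from station import status, vision
import cv2,json
o=status.get_obs()
for k,v in o.items(): print(k,v)
for n in ("scene","top"):
    cv2.imwrite(f"pics/{n}0.png",vision.read_camera(n)[:,:,::-1])
    p=vision.camera_params(n);print(n,p)
E
```

```text
pics
time 0.0
joint_positions [-1.37107414e+00  3.59491647e-01  1.51142552e+00  5.27117250e-06
  1.27252771e+00 -1.15103793e-01]
joint_vel [-0.00051305  0.00034978 -0.00103366 -0.00132416  0.00021166  0.00044235]
tau [ 2.73312231e-03 -5.15374196e+01 -2.70727640e+01  6.79002190e-02
  3.51263594e-02 -1.53273468e-04]
tcp_pos [ 0.18564315 -0.56982179  0.2218202 ]
orientation [-0.11087401  0.69901835 -0.69770965  0.11082217]
wrist_force [ 0.66308714 -0.85278467  0.21500095]
ft_torque [ 0.01183821 -0.02229909  0.0075054 ]
opening 0.0879193758344301
scene {'mtx': array([[506.0222708 ,   0.        , 278.87463603],
       [  0.        , 506.0222708 , 209.20457886],
       [  0.        ,   0.        ,   1.        ]]), 'pose': array([[ 1.80523196e-01,  6.96790169e-01, -6.94186456e-01,
         1.06976028e+00],
       [ 9.83570594e-01, -1.27519959e-01,  1.27779291e-01,
        -1.33134254e-01],
       [ 5.12725225e-04, -7.05848511e-01, -7.08362631e-01,
         5.73051124e-01],
       [ 0.00000000e+00,  0.00000000e+00,  0.00000000e+00,
         1.00000000e+00]])}
top {'mtx': array([[478.36618649,   0.        , 275.85136284],
       [  0.        , 478.36618649, 204.53095881],
       [  0.        ,   0.        ,   1.        ]]), 'pose': array([[-0.01604521, -0.98861897,  0.14958306,  0.4124776 ],
       [-0.99923424,  0.02119392,  0.03289001, -0.03194386],
       [-0.03568594, -0.14894079, -0.98820198,  0.76191998],
       [ 0.        ,  0.        ,  0.        ,  1.        ]])}
```

View pics/scene0.png

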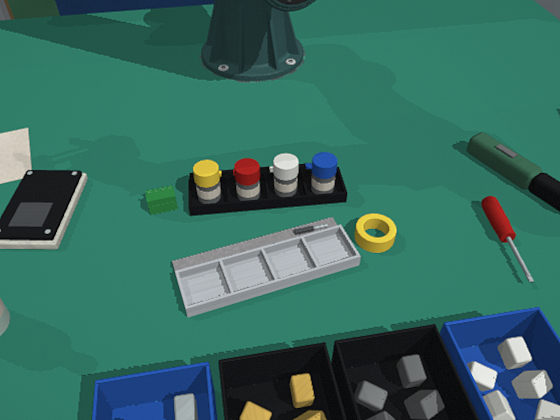

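View pics/top0.png

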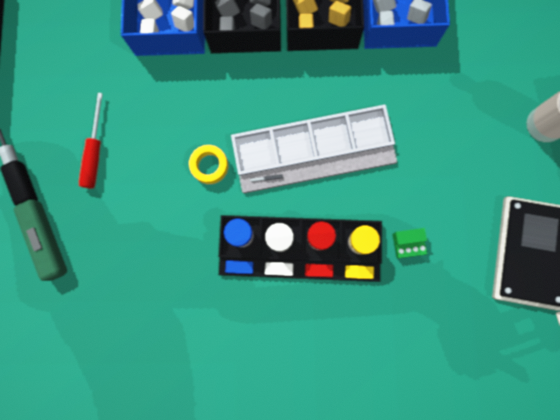

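The top view (robot at the bottom, its left is image left) shows the start order from the left as blue, white, red, yellow, and the tags at row ~268 agree. The station rack lies above it at about (232–397, 105–190). Next I'll enlarge it to measure.

```bash
python3 - <<'E'
import cv2
im=cv2.imread("pics/top0.png")
cv2.imwrite("pics/t_kit.png",cv2.resize(im[205:290,210:395],None,fx=4.3,fy=4.3,interpolation=cv2.INTER_CUBIC))
cv2.imwrite("pics/t_sta.png",cv2.resize(im[100:200,225:405],None,fx=4.4,fy=4.4,interpolation=cv2.INTER_CUBIC))
E
```

```text
(no output)
```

View pics/t_kit.png

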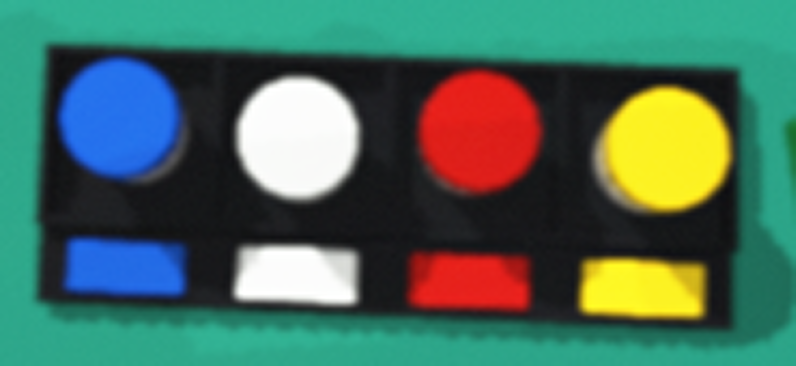

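View pics/t_sta.png

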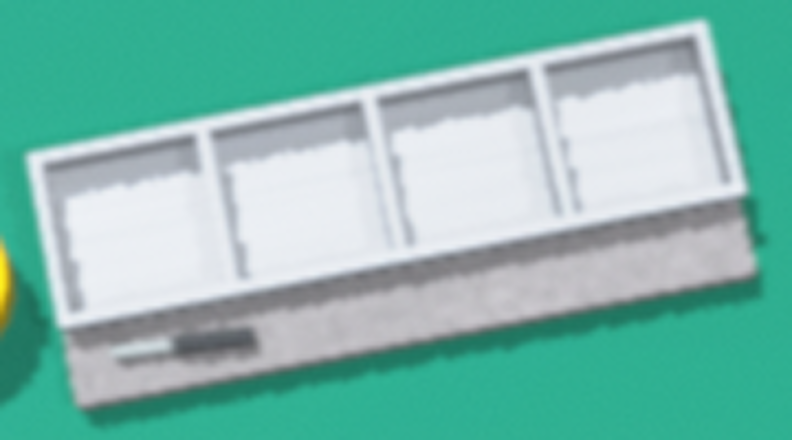

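Crop readings:
- **Lid-top centres:** blue (120,118), white (298,138), red (480,132), yellow (667,150).
- **Station rim corners:** (27,152), (708,20), (746,190), (62,326).

A small tool drawing lies on the station ledge at the left end. Next I'll convert these to world positions.

```bash
cat > h.py <<'E'
import numpy as np, cv2
from station import status, vision
from scipy.spatial.transform import Rotation as R
def px2w(cam,uv,z,p=None):
    p=p or vision.camera_params(cam)
    d=p["pose"][:3,:3]@np.linalg.inv(p["mtx"])@np.array([uv[0],uv[1],1.]); o=p["pose"][:3,3]
    return o+d*(z-o[2])/d[2]
def w2px(cam,X,p=None):
    p=p or vision.camera_params(cam)
    c=p["pose"][:3,:3].T@(np.asarray(X,float)-p["pose"][:3,3]); q=p["mtx"]@c
    return q[:2]/q[2]
def need(target,yaw_xaxis=None):
    "shift in tool axes (mm) to get TCP from measured to target"
    o=status.get_obs(); r=R.from_quat(o["orientation"]).as_matrix()
    return r.T@(np.array(target)-o["tcp_pos"])*1000
E
python3 - <<'E'
from h import *
np.set_printoptions(precision=4,suppress=True)
kc={"blue":(120,118),"white":(298,138),"red":(480,132),"yellow":(667,150)}
f=lambda uv,s,o:((uv[0]+.5)/s-.5+o[0],(uv[1]+.5)/s-.5+o[1])
for k,v in kc.items():
    w=px2w("top",f(v,4.3,(210,205)),.068); print(k,w,np.hypot(*w[:2]))
c=np.array([px2w("top",f(v,4.4,(225,100)),.02)[:2] for v in [(27,152),(708,20),(746,190),(62,326)]])
print(c); print("lens",[np.linalg.norm(c[i]-c[(i+1)%4]) for i in range(4)])
y=((c[0]-c[1])+(c[3]-c[2])); y/=np.linalg.norm(y); yaw=np.arctan2(-y[0],y[1]); x=np.array([y[1],-y[0]])
o=c.mean(0); print("sta",o,"yaw",yaw)
for s in(-93,-31,31,93): print(s,o+y*s/1000,np.hypot(*(o+y*s/1000)))
# scene check on lid
k=[(49,45),(738,70),(734,246),(40,222)]
c=np.array([px2w("top",f(v,4.3,(210,205)),.02)[:2] for v in k]);print("kit",c.mean(0),[np.linalg.norm(c[i]-c[(i+1)%4]) for i in range(4)])
y=((c[0]-c[1])+(c[3]-c[2]));print("kityaw",np.arctan2(-y[0],y[1]))
print(R.from_quat(status.get_obs()["orientation"]).as_matrix())
p=vision.camera_params("wrist");o=status.get_obs()
r=R.from_quat(o["orientation"]).as_matrix()
print("cam in tool",r.T@(p["pose"][:3,3]-o["tcp_pos"]),"\n",r.T@p["pose"][:3,:3],p["mtx"])
E
```

```text
blue [0.4781 0.0478 0.068 ] 0.48047146805127194
white [ 0.4701 -0.0125  0.068 ] 0.4703149056194798
red [ 0.471  -0.0739  0.068 ] 0.4767709134668262
yellow [ 0.4638 -0.1363  0.068 ] 0.4833744752266028
[[ 0.6409  0.0636]
 [ 0.6841 -0.1862]
 [ 0.6198 -0.1966]
 [ 0.5756  0.051 ]]
lens [np.float64(0.25346539134686075), np.float64(0.06515964644654983), np.float64(0.25150299388913616), np.float64(0.06655766332420202)]
sta [ 0.6301 -0.067 ] yaw 0.1738177196897775
-93 [ 0.6462 -0.1586] 0.6653733388247169
-31 [ 0.6355 -0.0976] 0.6429102110996082
31 [ 0.6247 -0.0365] 0.6258061992770076
93 [0.614  0.0246] 0.6145089572747698
kit [ 0.471  -0.0436] [np.float64(0.2497765653682472), np.float64(0.06307773740777758), np.float64(0.24841624603901807), np.float64(0.06437107364626996)]
kityaw -0.05438038803469442
[[-0.9509 -0.0003  0.3096]
 [-0.3096  0.0016 -0.9509]
 [-0.0002 -1.     -0.0016]]
cam in tool [-0.0805 -0.1622 -0.0005] 
 [[ 0.0002  0.9557  0.2943]
 [-0.0006 -0.2943  0.9557]
 [ 1.     -0.0003  0.0005]] [[359.4241   0.     279.9074]
 [  0.     359.4241 206.2533]
 [  0.       0.       1.    ]]
```

The sizes agree: the station rim measures 252–253 × 65–66 mm against 252 × 66, and the lids are about 61 mm apart. I'll turn the jaws across the row (tool z along world x) and move above blue.

step_arm --increments '[87,-469,40,-497,-1.256,87,-469,40,-497,-1.256,87,-469,40,-497,-1.256,87,-469,40,-497,-1.256,87,-469,40,-497,-1.256,87,-469,40,-497,-1.256,87,-469,40,-497,-1.256,87,-469,40,-497,-1.256,87,-469,40,-497,-1.256,87,-469,40,-497,-1.256,87,-469,40,-497,-1.256,87,-469,40,-497,-1.256,87,-469,40,-497,-1.256,87,-469,40,-497,-1.256,87,-469,40,-497,-1.256,87,-469,40,-497,-1.256,87,-469,40,-497,-1.256,87,-469,40,-497,-1.256,87,-469,40,-497,-1.256,87,-469,40,-497,-1.256]' --squeeze 20

```text
time: 1.77
tcp_pos: [0.477, 0.0466, 0.1824]
orientation: [0.501, -0.5, 0.5, -0.5]
wrist_force: [-0.6, 0.5, -0.2]
opening: 0.087
```

```bash
python3 - <<'E'
from h import *
np.set_printoptions(precision=4,suppress=True)
o=status.get_obs();print(o["time"],o["tcp_pos"],o["joint_positions"]);print(R.from_quat(o["orientation"]).as_matrix())
p=vision.camera_params("wrist")
cv2.imwrite("pics/w1.png",vision.read_camera("wrist")[:,:,::-1])
import pickle;pickle.dump(p,open("w1.pkl","wb"))
for n,x in dict(blue=(.4781,.0478,.068),white=(.4701,-.0125,.068),red=(.471,-.0739,.068),s4=(.614,.0246,.006),s3=(.6247,-.0365,.006),s2=(.6355,-.0976,.006)).items(): print(n,w2px("wrist",x,p))
E
```

```text
1.7667 [0.477  0.0466 0.1824] [-0.0464  0.2313  1.8131 -0.0006  1.0985 -0.0464]
[[ 0.0002 -0.0014  1.    ]
 [-1.     -0.0004  0.0002]
 [ 0.0004 -1.     -0.0014]]
blue [282.4311 200.0492]
white [272.8738 268.1441]
red [274.2624 329.793 ]
s4 [420.0918 205.1879]
s3 [423.6355 261.6715]
s2 [426.9438 312.9323]
```

View pics/w1.png

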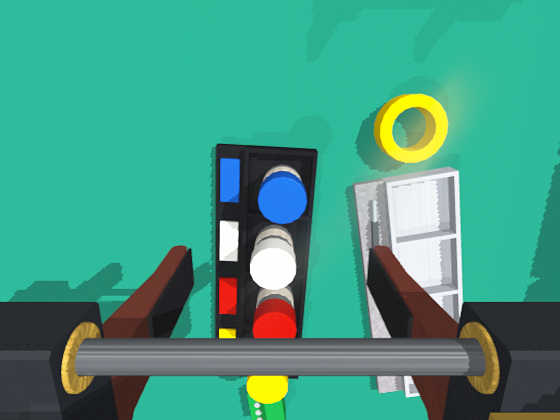

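The wrist picture agrees with the top measurement. Blue's lid is at (282,198) against (282,200) predicted, and white's is at (273,265) against (273,268). I'll lower onto blue, grip and lift.

step_arm --increments '[87,-1,40,1,0,87,-1,80,1,0,87,-1,115,1,0,87,-1,135,1,0,87,-1,145,1,0,87,-1,145,1,0,34,-1,145,1,0,34,-1,145,1,0,34,-1,145,1,0,34,-1,145,1,0,34,-1,145,1,0,34,-1,145,1,0,34,-1,145,1,0,34,-1,145,1,0,34,-1,135,1,0,34,-1,115,1,0,34,-1,80,1,0,34,-1,42,1,0,34,-1,42,1,0,34,-1,42,1,0]' --squeeze 20

```text
time: 3.48
tcp_pos: [0.4807, 0.0483, 0.1431]
orientation: [-0.499, 0.499, -0.501, 0.501]
wrist_force: [-0.1, -0.2, -1.5]
opening: 0.0398
```

```bash
python3 - <<'E'
from h import *
np.set_printoptions(precision=1,suppress=True)
cv2.imwrite("pics/s2.png",vision.read_camera("scene")[:,:,::-1])
print(need([.6462,-.1586,.14]),need([.6462,-.1586,.037]))
E
```

```text
[207.    1.7 167.1] [207.  104.7 166.9]
```

View pics/s2.png

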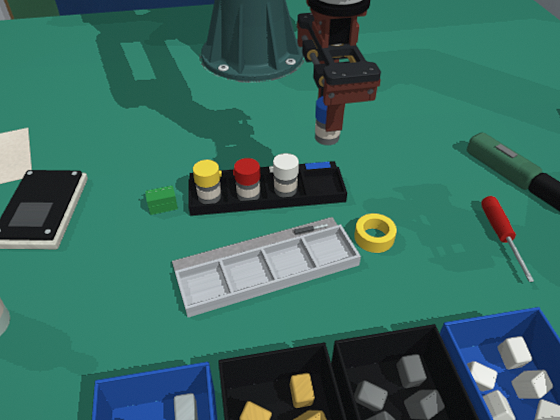

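Blue is held (opening 39.8 mm) and clear of the rack at (327,130). I'll carry it to the rightmost station pocket.

step_arm --increments '[34,30,0,24,0,34,60,0,48,0,34,90,0,72,0,34,120,0,96,0,34,150,0,121,0,34,180,0,145,0,34,207,0,166,0,34,207,0,166,0,34,207,0,166,0,34,207,35,166,0,34,207,65,166,0,34,207,85,166,0,34,207,95,166,0,34,207,99,166,0,34,207,102,166,0,34,207,102,166,0,34,207,102,166,0]'

```text
time: 4.95
tcp_pos: [0.6457, -0.1587, 0.0399]
orientation: [0.5, -0.499, 0.501, -0.5]
wrist_force: [0.7, 0.3, -1.3]
opening: 0.0397
```

```bash
python3 - <<'E'
from h import *
np.set_printoptions(precision=1,suppress=True)
cv2.imwrite("pics/s3.png",cv2.resize(vision.read_camera("scene")[140:340,140:400,::-1],None,fx=3,fy=3,interpolation=cv2.INTER_CUBIC))
print(need([.6462,-.1586,.037]))
E
```

```text
[-0.3  3.1  0.3]
```

View pics/s3.png

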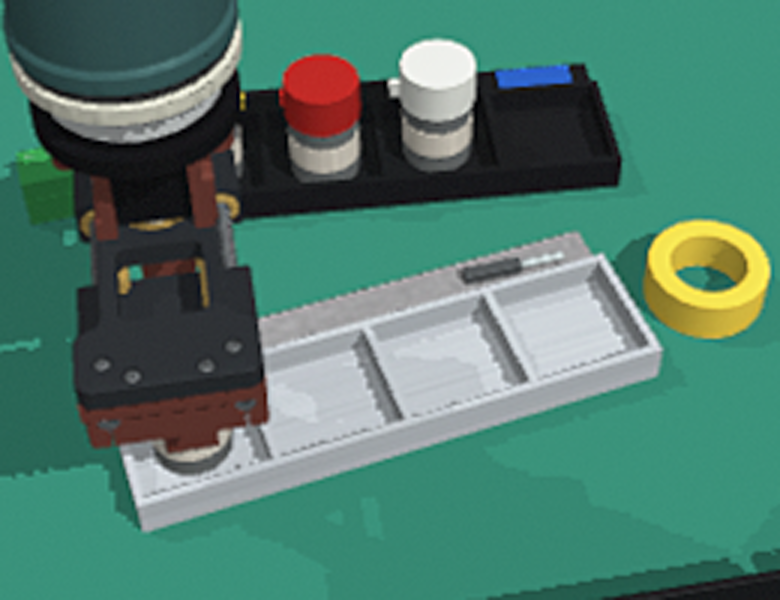

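Blue is inside the rightmost pocket and still carries its own weight. I'll lower it the last 2 mm, release and rise.

step_arm --increments '[34,0,1,0,0,34,0,2,0,0,34,0,2,0,0,44,0,2,0,0,52,0,2,0,0,70,0,2,0,0,87,0,2,0,0,87,0,2,0,0,87,0,2,0,0,87,0,-20,0,0,87,0,-60,0,0,87,0,-100,0,0,87,0,-140,0,0,87,0,-140,0,0]'

```text
time: 6.17
tcp_pos: [0.6499, -0.1604, 0.1876]
orientation: [0.498, -0.496, 0.504, -0.502]
wrist_force: [0.9, -0.5, 0.8]
opening: 0.0867
```

```bash
python3 - <<'E'
from h import *
np.set_printoptions(precision=4,suppress=True)
cv2.imwrite("pics/s4.png",cv2.resize(vision.read_camera("scene")[140:340,140:400,::-1],None,fx=3,fy=3,interpolation=cv2.INTER_CUBIC))
print(need([.4701,-.0125,.18]),need([.4701,-.0125,.037]))
E
```

```text
[-147.4151    1.9036 -178.242 ] [-147.8881  144.8963 -179.6038]
```

View pics/s4.png

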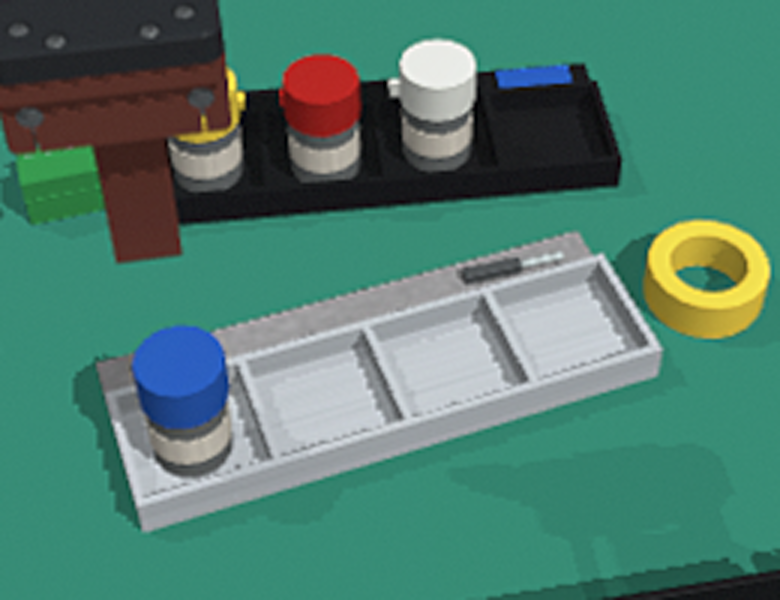

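Blue stands upright in the rightmost pocket, with its foot at about (190,450) in the crop. Next is white.

step_arm --increments '[87,-24,0,-29,0,87,-48,0,-58,0,87,-72,0,-87,0,87,-97,0,-117,0,87,-121,0,-146,0,87,-146,0,-176,0,87,-146,0,-176,0,87,-146,0,-176,0,87,-146,40,-176,0,87,-146,80,-176,0,87,-146,115,-176,0,87,-146,133,-176,0,87,-146,142,-176,0,87,-146,142,-176,0,34,-146,142,-176,0,34,-146,142,-176,0,34,-146,142,-176,0,34,-146,142,-176,0,34,-146,142,-176,0,34,-146,142,-176,0]'

```text
time: 7.88
tcp_pos: [0.4693, -0.0127, 0.0374]
orientation: [0.5, -0.5, 0.5, -0.5]
wrist_force: [0.3, 0.0, 0.3]
opening: 0.0504
```

step_arm --increments '[34,0,0,0,0,34,0,0,0,0,34,0,0,0,0,34,0,0,0,0,34,0,-10,0,0,34,0,-35,0,0,34,0,-70,0,0,34,0,-103,0,0,34,0,-103,0,0,34,14,-103,28,0,34,28,-103,56,0,34,42,-103,84,0,34,56,-103,112,0,34,70,-103,140,0,34,85,-103,166,0,34,85,-103,166,0,34,85,-103,166,0]'

```text
time: 9.3
tcp_pos: [0.6351, -0.0984, 0.1378]
orientation: [-0.5, 0.501, -0.5, 0.499]
wrist_force: [-0.5, 1.2, -1.3]
opening: 0.0397
```

```bash
python3 - <<'E'
from h import *
np.set_printoptions(precision=4,suppress=True)
cv2.imwrite("pics/s5.png",cv2.resize(vision.read_camera("scene")[100:340,140:400,::-1],None,fx=2.4,fy=2.4,interpolation=cv2.INTER_CUBIC))
print(need([.6355,-.0976,.037]))
E
```

```text
[  0.1938 100.8384   2.187 ]
```

View pics/s5.png

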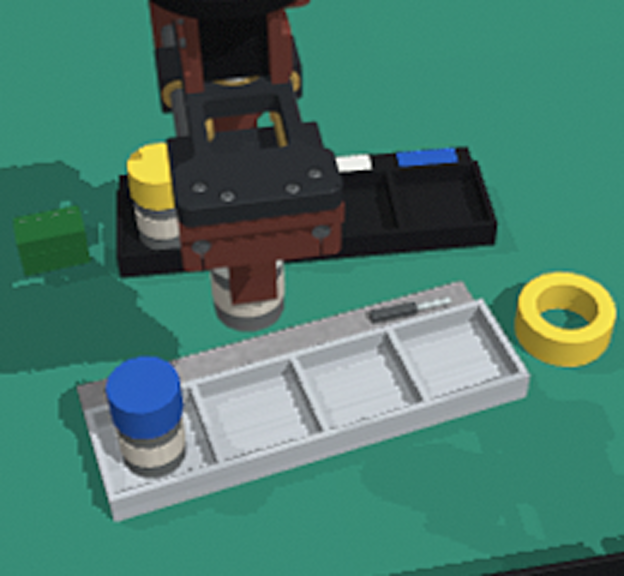

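White is held upright (39.7 mm) above its pocket. I'll lower it, release and rise.

step_arm --increments '[34,0,35,0,0,34,0,65,0,0,34,0,85,0,0,34,0,95,0,0,34,0,100,0,0,34,0,103,0,0,34,0,103,0,0,34,0,103,0,0,44,0,103,0,0,52,0,103,0,0,70,0,103,0,0,87,0,103,0,0,87,0,103,0,0,87,0,103,0,0,87,0,83,0,0,87,0,43,0,0,87,0,3,0,0,87,0,-38,0,0,87,0,-38,0,0,87,0,-38,0,0]'

```text
time: 11.02
tcp_pos: [0.637, -0.0983, 0.1809]
orientation: [0.499, -0.498, 0.502, -0.501]
wrist_force: [-0.9, 0.1, -0.7]
opening: 0.0875
```

```bash
python3 - <<'E'
from h import *
np.set_printoptions(precision=4,suppress=True)
cv2.imwrite("pics/s6.png",cv2.resize(vision.read_camera("scene")[100:340,140:400,::-1],None,fx=2.4,fy=2.4,interpolation=cv2.INTER_CUBIC))
print(need([.471,-.0739,.037]))
E
```

```text
[ -23.9653  141.2002 -164.524 ]
```

View pics/s6.png

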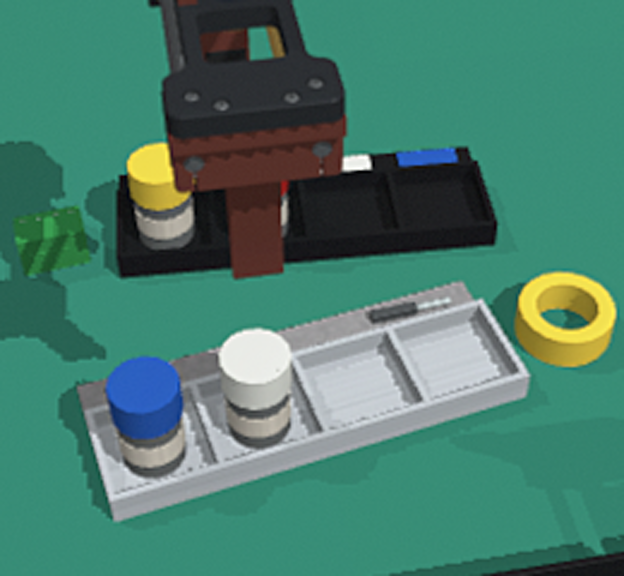

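White stands upright beside blue. Next is red.

step_arm --increments '[87,-5,0,-33,0,87,-10,0,-66,0,87,-15,0,-99,0,87,-20,0,-132,0,87,-24,0,-164,0,87,-24,0,-164,0,87,-24,0,-164,0,87,-24,40,-164,0,87,-24,80,-164,0,87,-24,115,-164,0,87,-24,132,-164,0,87,-24,141,-164,0,87,-24,141,-164,0,34,-24,141,-164,0,34,-24,141,-164,0,34,-24,141,-164,0,34,-24,141,-164,0,34,-24,141,-164,0,34,-24,141,-164,0,34,-24,141,-164,0]'

```text
time: 12.73
tcp_pos: [0.4711, -0.0738, 0.0371]
orientation: [0.5, -0.5, 0.5, -0.5]
wrist_force: [0.7, -0.1, -0.4]
opening: 0.0442
```

step_arm --increments '[34,0,0,0,0,34,0,0,0,0,34,0,0,0,0,34,0,0,0,0,34,0,-10,0,0,34,0,-35,0,0,34,0,-70,0,0,34,0,-103,0,0,34,0,-103,0,0,34,-7,-103,28,0,34,-14,-103,56,0,34,-21,-103,84,0,34,-28,-103,112,0,34,-34,-103,138,0,34,-37,-103,153,0,34,-37,-103,153,0,34,-37,-103,153,0]'

```text
time: 14.15
tcp_pos: [0.6231, -0.0364, 0.1379]
orientation: [0.501, -0.501, 0.499, -0.5]
wrist_force: [-0.3, -0.8, -2.0]
opening: 0.0398
```

```bash
python3 - <<'E'
from h import *
np.set_printoptions(precision=4,suppress=True)
cv2.imwrite("pics/s7.png",cv2.resize(vision.read_camera("scene")[100:340,140:400,::-1],None,fx=2.4,fy=2.4,interpolation=cv2.INTER_CUBIC))
print(need([.6247,-.0365,.037]))
E
```

```text
[ -0.0143 101.0873   2.9713]
```

View pics/s7.png

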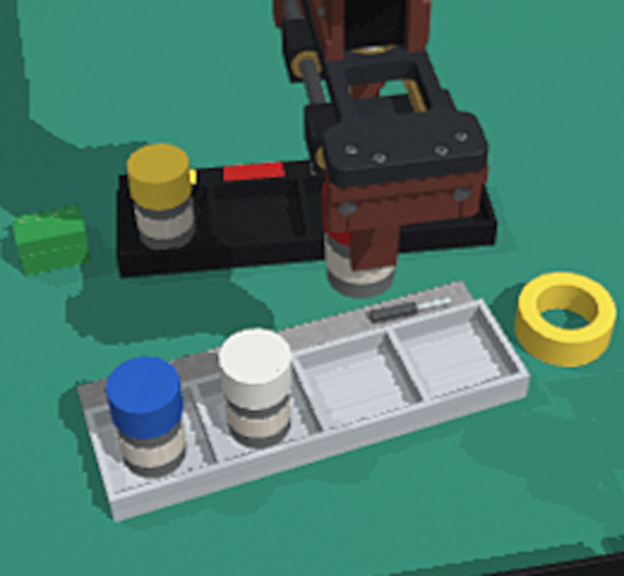

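Red is held upright above its pocket. I'll lower it, release and rise.

step_arm --increments '[34,0,35,1,0,34,0,65,1,0,34,0,85,1,0,34,0,95,1,0,34,0,100,1,0,34,0,103,1,0,34,0,103,1,0,34,0,103,1,0,44,0,103,1,0,52,0,103,1,0,70,0,103,1,0,87,0,103,1,0,87,0,103,1,0,87,0,103,1,0,87,0,83,1,0,87,0,43,1,0,87,0,3,1,0,87,0,-38,1,0,87,0,-38,1,0,87,0,-38,1,0]'

```text
time: 15.87
tcp_pos: [0.6271, -0.037, 0.1808]
orientation: [0.499, -0.498, 0.502, -0.501]
wrist_force: [0.3, 0.3, -1.3]
opening: 0.0871
```

```bash
python3 - <<'E'
from h import *
np.set_printoptions(precision=4,suppress=True)
cv2.imwrite("pics/s8.png",cv2.resize(vision.read_camera("scene")[100:340,140:400,::-1],None,fx=2.4,fy=2.4,interpolation=cv2.INTER_CUBIC))
print(need([.4638,-.1363,.037]))
E
```

```text
[  99.503   141.2188 -161.7234]
```

View pics/s8.png

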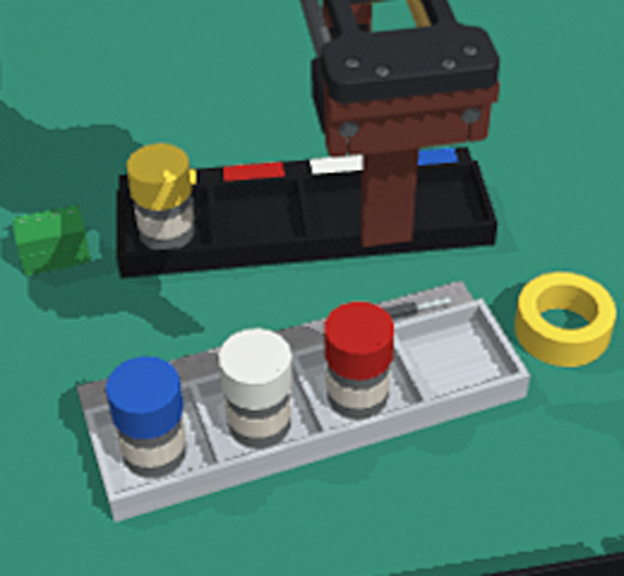

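Red stands upright in its pocket. Last is yellow.

step_arm --increments '[87,18,0,-29,0,87,36,0,-58,0,87,54,0,-87,0,87,72,0,-116,0,87,90,0,-145,0,87,100,0,-161,0,87,100,0,-161,0,87,100,0,-161,0,87,100,40,-161,0,87,100,80,-161,0,87,100,115,-161,0,87,100,132,-161,0,87,100,141,-161,0,87,100,141,-161,0,34,100,141,-161,0,34,100,141,-161,0,34,100,141,-161,0,34,100,141,-161,0,34,100,141,-161,0,34,100,141,-161,0]'

```text
time: 17.58
tcp_pos: [0.4643, -0.1369, 0.0374]
orientation: [0.5, -0.5, 0.5, -0.5]
wrist_force: [0.3, 0.3, 1.9]
opening: 0.0505
```

step_arm --increments '[34,0,0,0,0,34,0,0,0,0,34,0,0,0,0,34,0,0,0,0,34,0,-10,0,0,34,0,-35,0,0,34,0,-70,0,0,34,0,-103,0,0,34,0,-103,0,0,34,-25,-103,23,0,34,-50,-103,46,0,34,-75,-103,69,0,34,-100,-103,93,0,34,-125,-103,116,0,34,-147,-103,137,0,34,-161,-103,150,0,34,-161,-103,150,0,34,-161,-103,150,0,34,-161,-103,150,0]'

```text
time: 19.17
tcp_pos: [0.6124, 0.0239, 0.139]
orientation: [0.501, -0.5, 0.499, -0.499]
wrist_force: [-0.9, 1.2, -2.0]
opening: 0.0398
```

```bash
python3 - <<'E'
from h import *
np.set_printoptions(precision=4,suppress=True)
cv2.imwrite("pics/s9.png",cv2.resize(vision.read_camera("scene")[100:340,140:400,::-1],None,fx=2.4,fy=2.4,interpolation=cv2.INTER_CUBIC))
print(need([.614,.0246,.037]))
E
```

```text
[ -1.0867 102.214    1.8605]
```

View pics/s9.png

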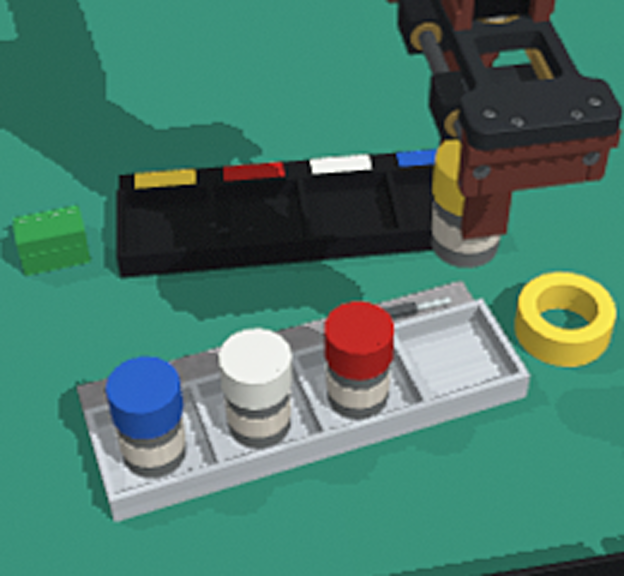

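Yellow is held upright above the leftmost pocket. I'll lower it, release and rise.

step_arm --increments '[34,-1,35,1,0,34,-1,65,1,0,34,-1,85,1,0,34,-1,95,1,0,34,-1,100,1,0,34,-1,103,1,0,34,-1,103,1,0,34,-1,103,1,0,44,-1,103,1,0,52,-1,103,1,0,70,-1,103,1,0,87,-1,103,1,0,87,-1,103,1,0,87,-1,103,1,0,87,-1,83,1,0,87,-1,43,1,0,87,-1,3,1,0,87,-1,-38,1,0,87,-1,-38,1,0,87,-1,-38,1,0]'

```text
time: 20.88
tcp_pos: [0.6171, 0.0252, 0.1808]
orientation: [0.499, -0.498, 0.502, -0.502]
wrist_force: [0.5, -0.4, 0.3]
opening: 0.0869
```

step_arm --increments '[87,-35,0,-10,0,87,-70,0,-20,0,87,-105,0,-30,0,87,-140,0,-40,0,87,-175,0,-50,0,87,-200,0,-60,0,87,-200,0,-60,0,87,-200,0,-60,0,87,-200,0,-60,0,87,-200,0,-60,0]'

```text
time: 21.72
tcp_pos: [0.5548, 0.2241, 0.1769]
orientation: [-0.5, 0.5, -0.5, 0.499]
wrist_force: [-0.1, -0.7, 1.1]
opening: 0.0869
```

```bash
python3 - <<'E'
from h import *
np.set_printoptions(precision=4,suppress=True)
a=cv2.resize(vision.read_camera("scene")[100:340,140:400,::-1],None,fx=1.5,fy=1.5,interpolation=cv2.INTER_CUBIC)
b=cv2.resize(vision.read_camera("top")[90:290,200:420,::-1],None,fx=1.8,fy=1.8,interpolation=cv2.INTER_CUBIC)
cv2.imwrite("pics/f.png",np.hstack([a,b]))
o=status.get_obs();print(o["time"],o["tcp_pos"],o["joint_vel"])
for n,x in dict(blue=(.6462,-.1586),white=(.6355,-.0976),red=(.6247,-.0365),yellow=(.614,.0246)).items():
    print(n,(w2px("top",(*x,.068))-[200,90])*1.8+[390,0])
E
```

```text
21.8167 [0.5552 0.224  0.1773] [-0.0018 -0.003  -0.0023  0.0023  0.0005  0.0014]
blue [703.8714  49.4603]
white [630.7706  63.8064]
red [557.6349  78.2555]
yellow [484.5784  92.5725]
```

View pics/f.png

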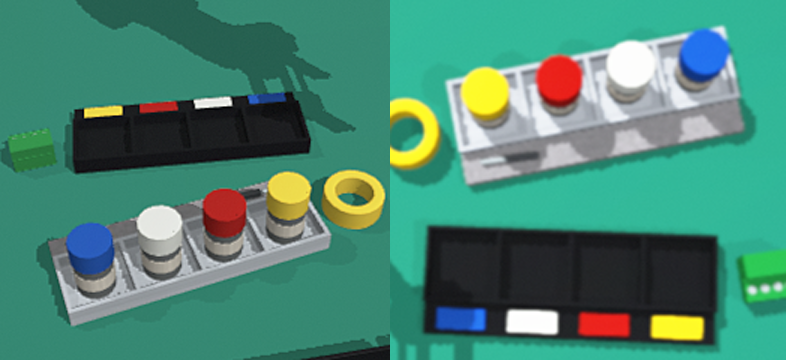

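All four are in place: yellow, red, white, blue from the robot's left. White and blue look a few mm nearer the robot than planned, so I'll check upright and seating once more, enlarged.

```bash
python3 - <<'E'
from h import *
np.set_printoptions(precision=1,suppress=True)
a=cv2.resize(vision.read_camera("scene")[205:325,160:370,::-1],None,fx=3.8,fy=3.8,interpolation=cv2.INTER_CUBIC)
b=cv2.resize(vision.read_camera("top")[95:195,225:405,::-1],None,fx=4.4,fy=4.4,interpolation=cv2.INTER_CUBIC)
cv2.imwrite("pics/f1.png",a);cv2.imwrite("pics/f2.png",b)
E
```

```text
(no output)
```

View pics/f1.png

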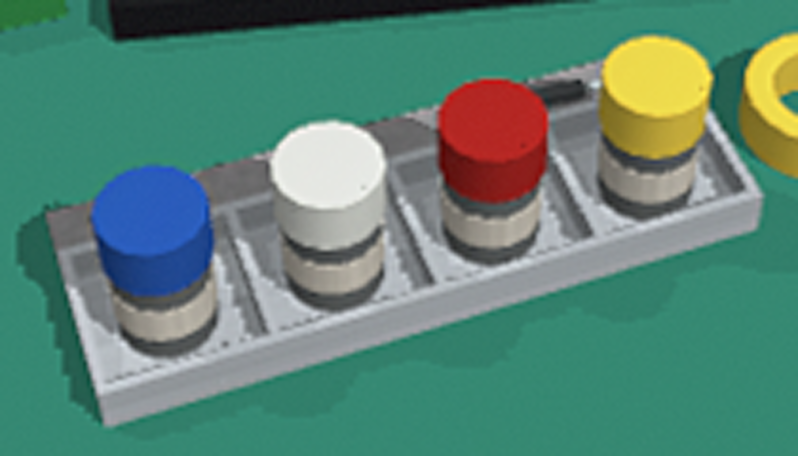

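View pics/f2.png

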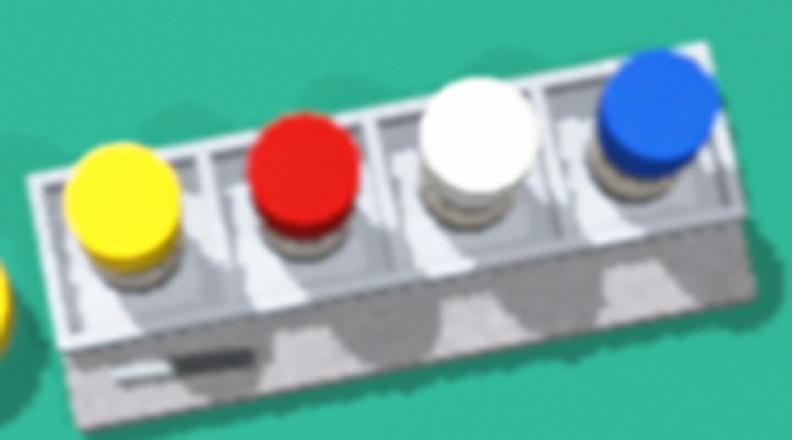

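Each can's foot stands on the floor, clear of the walls, and all four axes look upright and parallel. The lid tops match the plan; the few mm I saw before was the visible lid side. I'm handing in.

```bash
python3 -c "
from station import sign_off; print(sign_off())"
```

```text
the job is handed in; nothing more can be done
None
```

All four canisters now stand in the station rack in reverse order. From the robot's left they are yellow, red, white, blue; they started as blue, white, red, yellow, and the tags confirm it.

- **Handling:** I carried each one over by its lid with the jaws across the row. I lowered it to the floor of its pocket before letting go.
- **Last checks:** The final top and scene pictures show all four upright on their pocket floors, clear of the walls. The gripper was open and about 0.2 m to the side, and the arm was still.
- **Time and forces:** The robot's clock stood at about 22 s of the 112 s allowed. The wrist-force readings after each move stayed within a few newtons.
- **Disagreement:** An early reading put white and blue 3–5 mm nearer the robot than planned. The enlarged view showed this came from counting the visible side of the lid, so nothing needed mending.

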